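# Scrap the worn jaw insert through the sprung flap

## Robot

A 6-joint arm with a two-finger parallel gripper is mounted at the origin on a cart in front of the work surface, level with it; the furniture and walls round the work are solid. World frame = base frame: x ahead of the robot, y to its left, z up, the work surface at z = 0. Lengths are in mm, angles in rad, forces in N, time in s.
With the tool pointing down it reaches from about 350 to 875 mm from the base axis. Payload 4.2 kg.
Tool frame: the origin (TCP) lies at the very end of the fingers, on their centre line; the grasp point (between the pads) lies 19 mm behind it; z points along the fingers, y is the line along which they close (so a half turn about z gives the same grasp; the last joint's range is limited). The gripper opens to 85 mm and grips with 20 to 120 N. Pads are 22 mm wide; open, the fingers measure 114 mm over their backs; the gripper's body (76 mm by 85 mm) begins 54 mm behind the grasp point. The pads swing forward as they close: fully open they stand 13 mm farther back than shut.
Start: joints at [1.422, 0.385, 0.008, 0, -1.194, -0.259], TCP at [247.836, 573.739, 231.312] pointing down, gripper open.
Joint ranges: [-3.14, 3.14], [-1.21, 2.06], [-1.07, 1.41], [-3.16, 2.05], [-2.99, -0.16], [-3.1, 3.1]. Speed limits (rad/s): [2.79, 2.79, 3.14, 3.14, 3.14, 3.14].

## Interface

Orientations are given as a unit quaternion [x, y, z, w].
In Python, from bench import read_state, get_image, camera_model, job_done gives the robot as it stands.
- The arm moves only by the shell command python3 -m handwheel 'ROWS'. ROWS is JSON, a list of rows, each a list of 7 numbers: the shift along the tool's x, y, z in m, then the turn, a rotation vector about the tool's x, y, z in rad, then the gripper's target within -1 to 1 (fully open at 1, half-way at 0, shut at -1). In form: [[dx, dy, dz, wx, wy, wz, jaw], ...]. A call has 1 to 10 rows; each row is the pose to reach, as a shift and turn from the pose commanded when the call began, along the tool's axes at that moment; what a row does not reach only later rows make up. A row lasts 1/8 s, in which the tool goes at most 62.5 mm and 10.7 degrees, less where a joint would pass 70% of its speed; a pose out of reach is approached as far as the arm can. A call with a gripper value outside its range is refused whole. The fingers move at their own pace and stop on an object; the grip force is fixed at half the most. Time passes only in rows, so rows that repeat a pose let the fingers close. It gives the time, the measured TCP pose, the force, the opening and the grip force at its end, in the units of the state.
- read_state(): the state, without advancing time (a new reading comes with each control period).
- get_image(name): name is "side" or "top"; returns (picture, depth): 384x512x3 uint8, blue, green, red; 384x512 float32, mm along the optical axis (not along the pixel's ray), 0 where there is no reading.
- camera_model(name): a dict with "K" (3x3 intrinsics, pixels), "dist" ([k1, k2, p1, p2, k3] as OpenCV has them; the pictures are not rectified), "rvec" (rotation vector, rad) and "tvec" (3), from world to camera coordinates, as OpenCV has them. Camera axes: x right, y down, z forward; pixel columns grow to the right and rows downward; lengths in mm; the calibration is good to about 2 mm. A picture is of the moment at which its call begins. camera_model takes no time and is no camera call.
- job_done(): hands the job in; it is judged then, once.
The state is a dict: "clock": time; "joints": joint angles; "joint_vel": joint speeds; "joint_efforts": joint torques, N m; "position": TCP position; "ee_rot": TCP orientation; "contact_force": force on the tool from outside, world axes, zero at the start; "wrist_torque": the same for the moment, N m; "gripper_width": finger opening in mm; "grasp_force": force on a finger pad.
Only numpy, scipy, OpenCV 4.12 (cv2) and the standard library are available. Lean on these libraries where they do the work, as an engineer would, in place of code of your own. Each camera call takes 0.05 s, during which the arm holds its last target. There are 200 camera calls.

## Task

Put the worn jaw insert, the one with a red painted end, into the blue scrap box: push the box's sprung yellow flap well down, hold it open for a moment and let the insert drop through the slot. Then take the gripper out so that the flap springs shut, and leave the unpainted insert where it lies.

Things in the scene. Friction and masses are not known exactly. Their poses are not given: they have to be found in the camera images.
- worn_insert: the worn, to be scrapped jaw insert: grey serrated steel block lying flat, 25 (x) x 50 (y) x 12 mm (z), 0.11 kg, the 20 mm at its +y end painted red all round. Origin at the centre of its underside; grasp it across the 25 mm (its x).
- good_insert: the same jaw insert without paint, sound; it must stay where it lies. Origin and axes as for the worn one.
- scrap_box: closed blue steel box, fixed, 160 (x) x 190 (y) x 140 mm (z), walls 4 mm, inner floor 8 mm up. Origin at the centre of its underside. In its top, centred at (0, 0, 140 mm), is a slot 90 mm (x) by 140 mm (y) that takes a gripper's fingers, filled by the yellow flap (upper face 2.5 mm below the box top). Flap hinge: along y at x = +45 mm, 136 mm up; free edge with black stripe at x = -41 mm.
- flap (a joint): angle of the yellow flap: 0 shut (level), grows as its free edge swings down into the box, stop at 1.2 rad. Sprung shut: 0.16 N m at 0, 0.28 at 1 rad (3 to 8 N at the fingers); the insert's weight does not open it. Pushed 35 mm down at x = +20 mm of the box it stands near 0.95 rad; fingers left there hold it open, and the insert, let go, slides off it into the box.
Not all that is in view belongs to the job. Leave any black or green look-alike of the worn_insert alone.

How it is judged (in metres and radians):
On the way:
1. the flap is pushed open and held open (more than 0.4 rad) for 0.2 s (value of joint flap above 0.4 rad), for 0.2 s.
At the end, for the whole second after the job is handed in: the worn insert lies at rest inside the scrap box (origin within its walls and less than 80 mm above its underside), the flap is shut (under 0.1 rad) and the good insert is within 20 mm of where it started (x of worn_insert in the frame of scrap_box between -0.08 and 0.08 m and y of worn_insert in the frame of scrap_box between -0.095 and 0.095 m and z of worn_insert in the frame of scrap_box below 0.08 m and linear speed of worn_insert below 0.03 m/s and value of joint flap below 0.1 rad and distance of good_insert from where it was at the start of the episode below 0.02 m); the robot touches nothing.
It fails at once if the good insert is moved more than 20 mm (distance of good_insert from where it was at the start of the episode above 0.02 m).
It also fails if it takes over 45 s, if anything falls off the work surface, if the arm or the gripper's body presses on something with over 40 N, if the wrist force passes 120 N, or if a joint passes its speed limit or range.

## Working session

There is one attempt and no reset: what is moved stays moved. The work goes in short steps, Python scripts to look and compute and a shell command to move; the robot and the scene stay as the last step left them, time stands still between calls to the robot, and variables do not carry over. Pictures are saved under pics/ and viewed, at most 10 in all, crops included, and the job is handed in when it is done.

```bash
mkdir -p pics && cat > h.py <<'E'
import numpy as np, cv2
from bench import *
def grab(n):
    im,d=get_image(n); np.savez('/tmp/'+n+'.npz',im=im,d=d); return im,d
def world(n,d):
    m=camera_model(n);K=np.array(m['K'],float);R=cv2.Rodrigues(np.array(m['rvec'],float))[0];t=np.array(m['tvec'],float).ravel()
    h,w=d.shape;u,v=np.meshgrid(np.arange(w),np.arange(h))
    p=cv2.undistortPoints(np.stack([u,v],-1).reshape(-1,1,2).astype(float),K,np.array(m['dist'],float)).reshape(h,w,2)
    c=np.dstack([p*d[...,None],d]);return (c-t)@R
E
python3 - <<'E'
from h import *
for n in('top','side'):
    im,d=grab(n);cv2.imwrite(f'pics/{n}0.png',im)
s=read_state();print(s['position'],s['ee_rot'],s['clock'],s['gripper_width'])
E
```

```text
[247.62551402 573.29345457 230.33289509] [ 9.79266797e-01 -2.02572458e-01 -1.73757064e-04  9.53499364e-04] 0.1 85.07330266308512
```

View pics/top0.png

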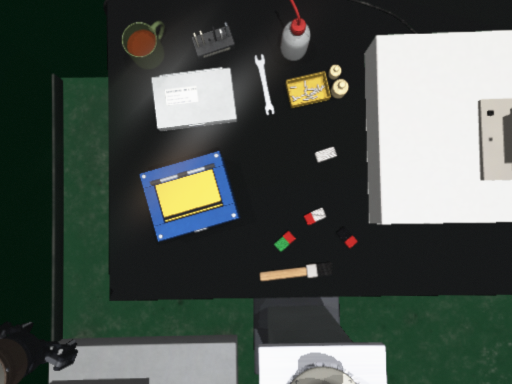

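View pics/side0.png

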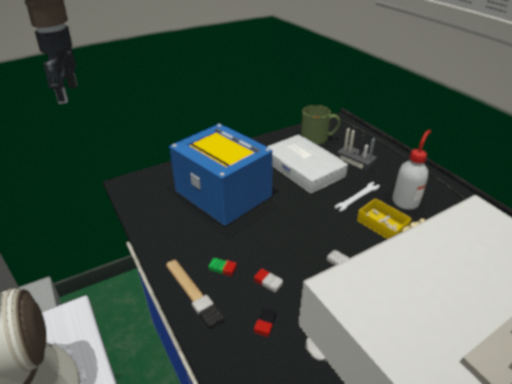

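Candidates for the worn insert, as top-camera pixels:
- (315,216): grey with a red end. This is my choice.
- (285,242): green and red look-alike.
- (347,240): black and red look-alike.
- (326,155): plain grey, the good insert.

The box is at (190,195). Next I'll check the choice in a close crop and measure.

```bash
python3 - <<'E'
from h import *
z=np.load('/tmp/top.npz');im,d=z['im'],z['d'];W=world('top',d)
a=cv2.resize(im[140:260,265:370],None,fx=5,fy=5,interpolation=cv2.INTER_NEAREST);cv2.imwrite('pics/crop.png',a)
hsv=cv2.cvtColor(im,cv2.COLOR_BGR2HSV)
def rect(name,mask):
    p=W[mask&(d>0)];r=cv2.minAreaRect(p[:,:2].astype(np.float32));print(name,len(p),'z',np.round(np.percentile(p[:,2],[5,50,95]),1),'mean',p.mean(0).round(1),'rect',np.round(cv2.boxPoints(r),1).tolist(),r)
def win(x0,x1,y0,y1):
    m=np.zeros(d.shape,bool);m[y0:y1,x0:x1]=1;return m
br=hsv[...,2]>70
w=win(300,332,204,228);rect('worn',w&br)
red=(hsv[...,1]>120)&((hsv[...,0]<10)|(hsv[...,0]>170))
rect('wred',w&br&red);rect('wgrey',w&br&~red)
rect('good',win(310,342,143,168)&br)
rect('green',win(270,299,228,254)&br);rect('blk',win(335,362,225,250)&br)
b=win(130,250,140,250)
rect('boxtop',b&(W[...,2]>130))
rect('yel',b&(hsv[...,0]>20)&(hsv[...,0]<35)&(hsv[...,1]>150)&(hsv[...,2]>120))
# black stripe: dark pixels inside top
for n,(u,v) in dict(stripe=(195,213),other=(180,178)).items(): print(n,W[v,u].round(1),im[v,u])
rect('mach',win(365,512,30,225)&(W[...,2]>50))
E
```

```text
worn 236 z [-0.8 11.8 15.6] mean [475.1   8.2  10.4] rect [[450.3999938964844, 26.0], [472.79998779296875, -24.200000762939453], [499.3999938964844, -12.199999809265137], [477.0, 37.900001525878906]] ((474.90545654296875, 6.8596343994140625), (29.18556022644043, 54.91525650024414), 24.131513595581055)
wred 90 z [ 0.5 12.6 15.3] mean [468.1  23.   11.3] rect [[450.29998779296875, 25.899999618530273], [459.20001220703125, 6.300000190734863], [485.79998779296875, 18.299999237060547], [476.8999938964844, 37.900001525878906]] ((468.07012939453125, 22.109758377075195), (29.175453186035156, 21.540485382080078), 24.276046752929688)
wgrey 146 z [-1.1 11.1 15.6] mean [479.4  -1.    9.9] rect [[459.3999938964844, 8.899999618530273], [472.5, -23.5], [499.0, -12.800000190734863], [485.8999938964844, 19.600000381469727]] ((479.2213439941406, -1.924448013305664), (28.56402015686035, 34.96759033203125), 21.977935791015625)
good 231 z [-1.1 10.9 15. ] mean [632.9 -23.2  10. ] rect [[612.2000122070312, -2.200000047683716], [628.9000244140625, -55.900001525878906], [656.5, -47.400001525878906], [639.79
[... 1036 characters left out ...]
2676)
yel 128 z [  5.8 135.  139.7] mean [499.6 302.3 110.8] rect [[415.79998779296875, 319.70001220703125], [539.5999755859375, 206.8000030517578], [595.7999877929688, 268.5], [472.0, 381.29998779296875]] ((505.79754638671875, 294.07415771484375), (83.42840576171875, 167.49522399902344), 47.65121078491211)
stripe [488.6 313.8   6.7] [ 59 100 111]
other [567.3 329.2 139.9] [103 207 226]
mach 27173 z [120.5 147.9 165.1] mean [ 669.5 -257.7  146.3] rect [[453.6000061035156, -419.3999938964844], [927.2999877929688, -422.5], [929.2999877929688, -120.0], [455.70001220703125, -116.80000305175781]] ((691.4611206054688, -269.65447998046875), (302.5726013183594, 473.6379699707031), 89.61618041992188)
```

View pics/crop.png

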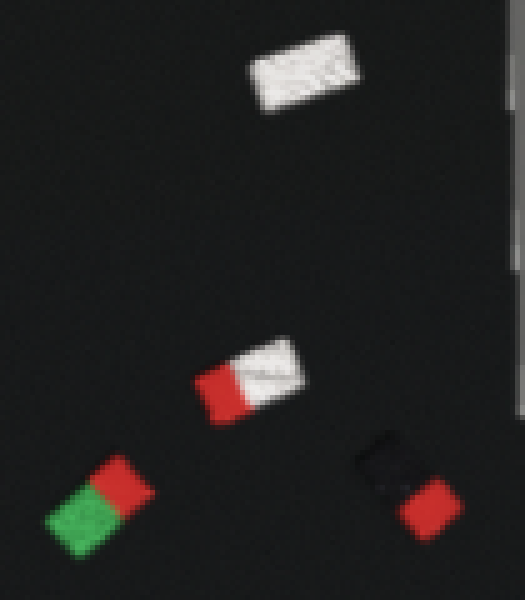

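The crop confirms it. The block at top pixel (315,216) is grey with a red end, lying between the green/red one and the black/red one, and the plain insert is above it at (326,155). The insert is at about (475, 7), yaw 24.1°. The box is at about (528, 312), yaw 15°. I'll move above the insert.

```bash
python3 -m handwheel '[[0.043,0.043,0.03,0,0,0.08,0.2],[0.087,0.086,0.03,0,0,0.16,0.2],[0.13,0.129,0.03,0,0,0.24,0.2],[0.174,0.172,0.03,0,0,0.32,0.2],[0.217,0.215,0.03,0,0,0.4,0.2],[0.26,0.258,0.03,0,0,0.48,0.2],[0.304,0.301,0.03,0,0,0.56,0.2],[0.347,0.344,0.03,0,0,0.65,0.2],[0.39,0.387,0.03,0,0,0.742,0.2],[0.4335,0.43,0.03,0,0,0.742,0.2]]'
python3 - <<'E'
from h import *
s=read_state();print(s['position'],s['ee_rot'],s['gripper_width'],s['joints'])
R=__import__('scipy.spatial.transform',fromlist=['Rotation']).Rotation.from_quat(s['ee_rot']).as_matrix()
print(np.degrees(np.arctan2(R[1,1],R[0,1])), R.T@(np.array([475,7.5,3])-s['position']))
im,d=grab('side');t,_=grab('top')
cv2.imwrite('pics/c2.png',np.hstack([cv2.resize(im[110:230,150:290],None,fx=2.8,fy=2.8,interpolation=2),cv2.resize(t[140:260,130:270],None,fx=2.8,fy=2.8,interpolation=2)]))
E
```

```text
clock: 1.35
position: [475.5, 5.1, 201.3]
ee_rot: [0.839, -0.544, 0.0, -0.0]
contact_force: [1.5, 1.3, -0.7]
gripper_width: 51.4
grasp_force: 0.0
[475.51136004   5.14365902 201.28841171] [ 8.39183207e-01 -5.43848821e-01  7.34807611e-06 -6.86478418e-05] 51.38193652562354 [ 3.53478654e-01  1.55992502e-01 -3.91705801e-01 -8.25595030e-05
 -1.02297929e+00  6.73272279e-02]
-155.89206264267102 [ -2.34732342  -0.47127491 198.28861799]
```

View pics/c2.png

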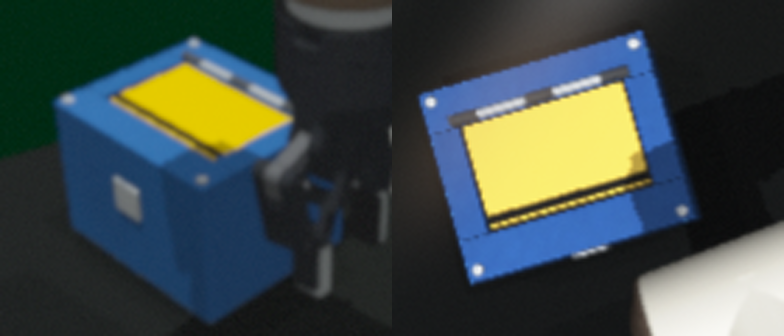

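The side view (left half) shows the hinge plates on the far edge. The top view (right half) has hinge plates along about (450–630, 70–120) and the black stripe along about (485–650, 180–230). So the hinge is on the world +x side and the box yaw is 15°. Descending now.

```bash
python3 -m handwheel '[[-0.002,0,0.06,0,0,0,0.2],[-0.002,0,0.12,0,0,0,0.2],[-0.002,0,0.165,0,0,0,0.2],[-0.002,0,0.185,0,0,0,0.2],[-0.002,0,0.199,0,0,0,0.2],[-0.002,0,0.199,0,0,0,-1],[-0.002,0,0.199,0,0,0,-1],[-0.002,0,0.199,0,0,0,-1],[-0.002,0,0.199,0,0,0,-1],[-0.002,0,0.199,0,0,0,-1]]'
```

```text
clock: 2.7
position: [474.8, 9.1, 3.0]
ee_rot: [0.839, -0.544, 0.0, -0.0]
contact_force: [-1.8, 0.8, 5.0]
gripper_width: 23.0
grasp_force: 60.7
```

```bash
python3 -m handwheel '[[0,0,-0.02,0,0,0,-1],[0,0,-0.06,0,0,0,-1],[0,0,-0.11,0,0,0,-1],[0,0,-0.16,0,0,0,-1],[0,0,-0.21,0,0,0,-1],[0,0,-0.21,0,0,0,-1]]'
python3 - <<'E'
from h import *
from scipy.spatial.transform import Rotation as Ro
s=read_state();p=np.array(s['position']);R=Ro.from_quat(s['ee_rot']).as_matrix()
a=np.radians(15.05);g=np.array([527.7-3*np.cos(a),311.7-3*np.sin(a),p[2]]);print(p,g,R.T@(g-p),s['contact_force'])
im,d=grab('side');m=camera_model('side')
q=cv2.projectPoints(p[None],np.array(m['rvec']),np.array(m['tvec']),np.array(m['K']),np.array(m['dist']))[0].ravel().astype(int);print(q)
x,y=np.clip(q[0]-60,0,392),np.clip(q[1]-60,0,264);cv2.imwrite('pics/c3.png',cv2.resize(im[y:y+120,x:x+120],None,fx=4,fy=4,interpolation=2))
E
```

```text
clock: 3.45
position: [476.7, 9.4, 216.5]
ee_rot: [0.839, -0.544, 0.003, -0.004]
contact_force: [-0.2, 0.3, -2.4]
gripper_width: 22.8
grasp_force: 60.2
[476.6819336    9.43859565 216.48664665] [524.80290121 310.92101437 216.48664665] [-255.43118305 -167.21392935    1.29957052] [-0.20610757  0.27280325 -2.4363637 ]
[269 196]
```

View pics/c3.png

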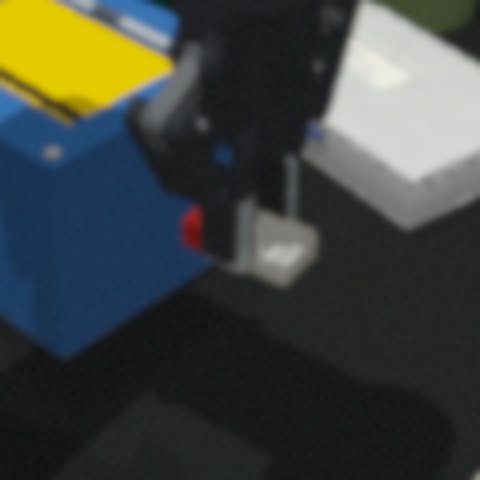

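The crop shows the insert held at the fingertips, red end at (193,228) and grey end at (290,250). Carrying it over the slot now and turning it square to the box.

```bash
python3 -m handwheel '[[-0.032,-0.021,0,0,0,-0.17,-1],[-0.064,-0.042,0,0,0,-0.34,-1],[-0.096,-0.063,0,0,0,-0.51,-1],[-0.128,-0.084,0,0,0,-0.68,-1],[-0.16,-0.105,0,0,0,-0.85,-1],[-0.192,-0.126,0,0,0,-1.02,-1],[-0.224,-0.147,0,0,0,-1.19,-1],[-0.255,-0.167,0,0,0,-1.36,-1],[-0.255,-0.167,0,0,0,-1.413,-1],[-0.255,-0.167,0,0,0,-1.413,-1]]'
cat >> h.py <<'E'
def stat():
    from scipy.spatial.transform import Rotation as Ro
    s=read_state();p=np.array(s['position']);R=Ro.from_quat(s['ee_rot']).as_matrix();a=np.radians(15.05)
    c,sn=np.cos(a),np.sin(a);b=np.array([[c,sn],[-sn,c]])@(p[:2]-[527.7,311.7])
    print('box frame',b.round(1),p[2].round(1),'yaw y',np.degrees(np.arctan2(R[1,1],R[0,1])).round(2),'x',np.degrees(np.arctan2(R[1,0],R[0,0])).round(2),s['joints'],s['gripper_width'])
E
python3 -c "from h import *;stat()"
```

```text
clock: 4.75
position: [521.7, 309.6, 209.6]
ee_rot: [0.991, 0.131, -0.002, 0.001]
contact_force: [-0.5, -0.3, -2.0]
gripper_width: 23.0
grasp_force: 60.1
box frame [-6.4 -0.5] 209.6 yaw y -74.95 x 15.05 [ 8.01818278e-01  3.71421232e-01 -6.82554714e-02 -7.30849409e-04
 -1.13597817e+00  1.03202842e+00] 23.014284901586635
```

```bash
python3 -m handwheel '[[0.003,0,0.03,0,0,0,-1],[0.003,0,0.055,0,0,0,-1],[0.003,0,0.07,0,0,0,-1],[0.003,0,0.08,0,0,0,-1],[0.003,0,0.09,0,0,0,-1],[0.003,0,0.1,0,0,0,-1],[0.003,0,0.11,0,0,0,-1],[0.003,0,0.118,0,0,0,-1],[0.003,0,0.118,0,0,0,-1]]'
python3 - <<'E'
from h import *
stat()
t,_=grab('top');s,_=grab('side')
cv2.imwrite('pics/c4.png',np.hstack([cv2.resize(s[80:230,150:290],None,fx=2.8,fy=2.8,interpolation=2),cv2.resize(t[120:270,130:270],None,fx=2.8,fy=2.8,interpolation=2)]))
E
```

```text
clock: 5.88
position: [524.8, 310.3, 94.6]
ee_rot: [0.991, 0.131, -0.001, 0.0]
contact_force: [-4.0, -0.9, 3.6]
gripper_width: 23.1
grasp_force: 60.6
box frame [-3.1 -0.6] 94.6 yaw y -74.94 x 15.06 [ 7.98897542e-01  4.84682053e-01 -2.03859532e-01 -6.28121446e-04
 -8.83575889e-01  1.03510255e+00] 23.08760046916183
```

View pics/c4.png

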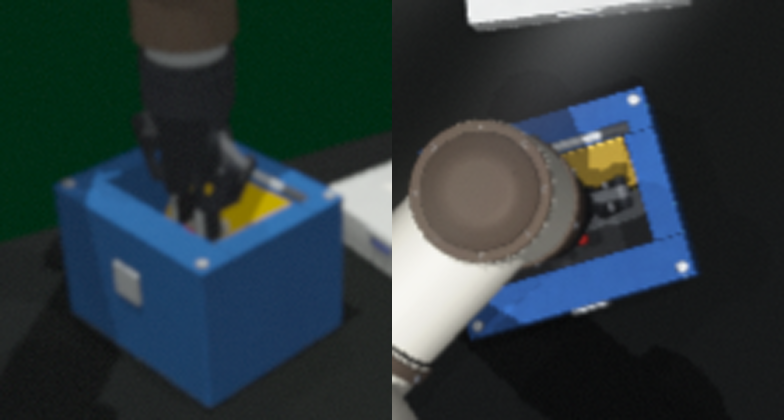

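The view shows the flap swung well down, with its yellow foreshortened near (600,160). The insert's red end is at (583,240), inside the slot. I'll release it, push a little deeper and wait.

```bash
python3 -m handwheel '[[0,0,0,0,0,0,-1],[0,0,0,0,0,0,0.2],[0,0,0.003,0,0,0,0.2],[0,0,0.007,0,0,0,0.2],[0,0,0.007,0,0,0,0.2],[0,0,0.007,0,0,0,0.2],[0,0,0.007,0,0,0,0.2],[0,0,0.007,0,0,0,0.2],[0,0,0.007,0,0,0,0.2]]'
python3 - <<'E'
from h import *
stat()
t,_=grab('top');s,_=grab('side')
cv2.imwrite('pics/c5.png',np.hstack([cv2.resize(s[80:230,150:290],None,fx=2.8,fy=2.8,interpolation=2),cv2.resize(t[120:270,130:270],None,fx=2.8,fy=2.8,interpolation=2)]))
E
```

```text
clock: 7.1
position: [526.9, 311.5, 88.3]
ee_rot: [0.991, 0.132, 0.002, -0.001]
contact_force: [-1.5, -1.8, 4.6]
gripper_width: 51.3
grasp_force: 2.2
box frame [-0.9  0. ] 88.3 yaw y -74.89 x 15.11 [ 0.79854935  0.49321306 -0.20856786  0.00118964 -0.86552688  1.03525363] 51.317844737367466
```

View pics/c5.png

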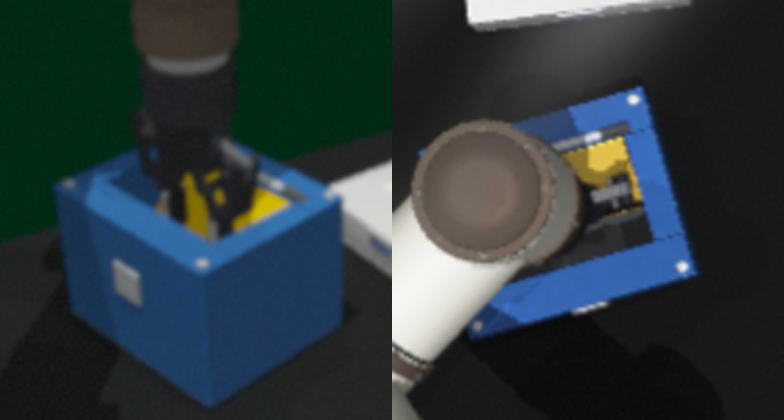

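The insert is no longer between the fingers: the yellow flap shows through the gap at about (195,205), and no red is left. Withdrawing straight up, then clear of the box.

```bash
python3 -m handwheel '[[0,0,0,0,0,0,0.2],[0,0,-0.02,0,0,0,0.2],[0,0,-0.05,0,0,0,0.2],[0,0,-0.09,0,0,0,0.2],[0,0,-0.14,0,0,0,0.2],[-0.05,0,-0.17,0,0,0,0.2],[-0.1,0,-0.17,0,0,0,0.2],[-0.14,0,-0.17,0,0,0,0.2],[-0.14,0,-0.17,0,0,0,0.2],[-0.14,0,-0.17,0,0,0,0.2]]'
python3 - <<'E'
from h import *
stat()
t,d=grab('top');s,_=grab('side')
W=world('top',d);hsv=cv2.cvtColor(t,cv2.COLOR_BGR2HSV);m=np.zeros(d.shape,bool);m[143:168,310:342]=1;print('good',W[m&(hsv[...,2]>70)].mean(0))
cv2.imwrite('pics/c6.png',np.hstack([cv2.resize(s,None,fx=.78,fy=.78),cv2.resize(t[120:260,130:330],(400,299),interpolation=2)]) if 0 else np.hstack([s[80:384,100:400],t[80:384,120:420]]))
E
```

```text
clock: 8.45
position: [391.3, 275.0, 257.7]
ee_rot: [0.991, 0.131, 0.001, -0.001]
contact_force: [-0.4, 0.6, -0.4]
gripper_width: 51.4
grasp_force: 0.0
box frame [-141.3   -0. ] 257.7 yaw y -74.91 x 15.09 [ 9.53694293e-01  1.10946396e-01 -2.95466269e-01  5.73797989e-04
 -1.16212496e+00  8.80311039e-01] 51.399709043397706
good [631.42245779 -21.63890625  19.96795999]
```

View pics/c6.png

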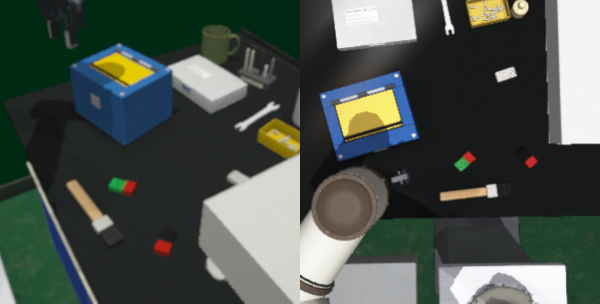

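The flap is shut, level and yellow at (370,115). The worn insert is no longer in view, and the good insert has not moved, at (506,75). The gripper is clear of everything, so I'm handing the job in.

```bash
python3 -c "from bench import *;print(job_done())"
```

```text
the job is handed in; nothing more can be done
None
```

The worn insert went through the slot into the scrap box, the flap sprang shut and the good insert stayed where it lay; I handed the job in at about 8.5 s, but the hand-in gave no verdict.

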